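# Chuck a doll blank between the cups of the lathe

### The arm

A 6-joint arm with a two-finger parallel gripper is mounted at the origin on the work surface. World frame = base frame: x ahead of the robot, y to its left, z up, the work surface at z = 0. Lengths are in m, angles in rad, forces in N, time in s.
With the tool pointing down it reaches from about 0.325 to 0.925 m from the base axis. Payload 3.1 kg.
Tool frame: the origin (TCP) lies on the mounting face of the last link; the fingertips stand 173 mm ahead of it and the grasp point (between the pads) lies 155 mm ahead of it; z points along the fingers, y is the line along which they close (so a half turn about z gives the same grasp; the last joint's range is limited). The gripper opens to 85 mm and grips with 20 to 120 N. Pads are 22 mm wide; open, the fingers measure 114 mm over their backs; the gripper's body (76 mm by 85 mm) begins 54 mm behind the grasp point. The pads swing forward as they close: fully open they stand 13 mm farther back than shut.
Start: joints at [-1.312, 0.217, 1.613, -0, 1.311, -0.112], TCP at [0.226, -0.583, 0.405] pointing down, gripper open.
Joint ranges: [-2.75, 2.75], [-0.78, 2.1], [0.31, 2.55], [-1.13, 4.27], [0.13, 2.63], [-2.58, 2.58]. Speed limits (rad/s): [2.79, 2.79, 3.14, 3.14, 3.14, 3.14].

### API

Orientations are given as a unit quaternion [w, x, y, z].
In Python, from plant import readout, get_image, order gives the robot as it stands.
- The arm moves only by the tool send_rows, never from a script. Its argument "motion" is a list that holds one entry, the list of rows, each a list of 5 numbers: the shift along the tool's x, y, z scaled (see below), then the turn about the tool's z scaled (see below), then the opening in per cent of the stroke, from 0 (shut) to 100 (fully open). In form: [[[x, y, z, roll, jaw], ...]]. A call has 1 to 20 rows; each row is the pose to reach, as a shift and turn from the pose commanded when the call began, along the tool's axes at that moment, turning the shorter way round; what a row does not reach only later rows make up. The controller multiplies each number of a shift by 50 cm and each number of a turn by pi rad. A row lasts 1/12 s, in which the tool goes at most 41.7 mm and 7.16 degrees, less where a joint would pass 70% of its speed; a pose out of reach is approached as far as the arm can. A call with a number of a shift or a turn outside -1 to 1 is refused whole. A call with a gripper value outside its range is refused whole. The fingers move at their own pace and stop on an object; "newtons" is the grip in N (left out, the last holds). Time passes only in rows, so rows that repeat a pose let the fingers close. It gives the time, the measured TCP pose, the force, the opening and the grip force at its end, in the units of the state.
- readout.get_obs(): the state, without advancing time (a new reading comes with each control period).
- get_image(name): name is "scene" or "top" or "wrist"; returns a dict with "image" (420x560x3 uint8, red, green, blue), "fx", "fy", "cx", "cy" (pixels), "R" (3x3) and "t" (3): a world point X has camera coordinates R X + t. Camera axes: x right, y down, z forward; pixel columns grow to the right and rows downward; lengths in m; the calibration is good to about 2 mm. A picture is of the moment at which its call begins. There is no depth.
- order.close_job(): hands the job in; it is judged then, once.
The state is a dict: "time_s": time; "joints": joint angles; "joint_vel": joint speeds; "tau": joint torques, N m; "eef_pos": TCP position; "tool_rot": TCP orientation; "contact_force": force on the tool from outside, world axes, zero at the start; "torque": the same for the moment, N m; "gripper_width": opening from 0.0 (shut) to 1.0 (fully open); "gripper_force": force on a finger pad.
Only numpy, scipy, OpenCV 4.12 (cv2) and the standard library are available. Lean on these libraries where they do the work, as an engineer would, in place of code of your own. Each camera call takes 0.05 s, during which the arm holds its last target. There are 200 camera calls.

### The job

Lay the bare wooden doll blank from the rack into the lathe's roller rest with its head towards the tailstock, then let go and wind the tailstock up with its spoked capstan, spoke after spoke, until the blank is pushed home into the headstock cup and clamped firmly between the two cups. Feel for the load at the spoke: the blank is thin-walled, so nip it up snugly but do not crush it, and leave it clamped with everything else on the bench undisturbed.

Things in the scene. Friction and masses are not known exactly. Their poses are not given: they have to be found in the camera images.
- blank: Bare limewood doll blank to mount, about 150 g, level in the wooden rack, axis 52 mm above the bench. 120 mm long. Belly: a cylinder 58 mm across and 58 mm long; head 44, flat foot 47 mm across. Origin: on the axis, mid belly, 42 mm from the foot: grip here, fingers on both sides. Own -y points to the head, +y to the foot. The rack's battens stay 13 mm below the axis, 30 mm clear between them.
- blank_head (a point): Centre of the blank's small flat crown (20 mm across), on its axis, 78 mm from the blank's origin. On the way to the lathe mind its heights: the round grey headstock beyond the headstock cup stands 195 mm above the bench (belt cover at its far end 207 mm), the balls of the capstan up to 281 mm.
- rest_center (a point): Where the blank's origin belongs when it lies in the roller rest, on the lathe's axis, 135 mm above the bench. Four small rollers carry the belly (tops 21 mm below this point, 31 mm to each side). Axes: y along the lathe to the headstock (motor end), -y to the tailstock, z up. Headstock cup's floor: 10 to 22 mm beyond a centred blank's foot, not measured; rim 6 mm nearer.
- quill: Tailstock quill with the tail cup, moved along the lathe by the capstan. Origin: centre of the cup's floor, on the lathe's axis; +y points to the headstock. The cup opens to +y: 51 mm outside, 42 mm inside, rim 5 mm beyond the floor; it takes the blank's crown. At the start the rim is 6 mm or more off the crown of a blank centred in the rest.
- capstan_hub (a point): Centre of the capstan, on its turning axis and in the plane of its spokes, on the tailstock's side that faces the robot, 159 mm above the bench; does not turn. Axes: x the turning axis (away from the robot), y along the lathe to the headstock, z up. Four bare steel spokes 12 mm thick at right angles, bare from 20 to 94 mm from the axis, each with a 28 mm black ball centred at 108 mm.
- capstan (a joint): Capstan angle, 0 to 6.6 rad; at 0 one spoke points straight up. Grows clockwise as the robot sees it (the top goes to -y of capstan_hub) and advances the quill to the headstock by 10 mm per rad. Stiff: 0.45 N m of friction, about 5.5 N on a spoke 80 mm out when free; it stays where left, clamped or not.
- spoke_ball (a point): Centre of the ball on the spoke that is up at capstan angle 0; turns with it. Load on a spoke pushed 80 mm out, slowly and moving (at rest friction hides it): 5.5 N free; each newton more presses the blank with 8 N. Firm: 9 to 12 N on the spoke (30 to 50 N on the blank). Crushed: 90 N on the blank, 16 N on the spoke, a few mm of spoke travel later (the tail cup's buffer gives 1 mm per 100 N).
- jar_a: Closed paint jar, 42 mm in diameter, 56 mm high, bystander. Origin under its centre.
- jar_b: Closed paint jar, 42 mm in diameter, 56 mm high, bystander. Origin under its centre.
- jar_c: Closed paint jar, 48 mm in diameter, 64 mm high, bystander. Origin under its centre.
- jar_lid: Loose white jar lid, 40 mm in diameter, 11 mm high, bystander. Origin under its centre.
- sand_block: Cork sanding block 75 x 42 x 24 mm, bystander. Origin under its centre.
- small_doll: Small painted doll, standing, 74 mm high, bystander. Origin under its centre.
Mind the look-alikes: they are no part of the job. What is shaped like the blank but blue is not meant.

How it is judged:
On the way, in this order (a step that is already met when the one before it is completed fails the run):
1. the blank lies in the roller rest, head towards the tailstock, let go and not yet clamped (x of blank in the frame of rest_center between -0.006 and 0.006 m and z of blank in the frame of rest_center between -0.005 and 0.006 m and y of blank in the frame of rest_center between -0.02 and 0.025 m and angle between the y axis of blank and the y axis of rest_center, either way round below 0.1 rad and y of blank_head in the frame of rest_center below -0.04 m and contact force between the fingers and blank below 0.1 N), for 0.2 s.
2. the tail cup has been wound up and clamps the blank with more than 20 N (contact force between quill and blank above 20 N), for 0.2 s.
At the end, for the whole second after the job is handed in: The blank stays clamped between the cups with the robot away: the tail cup presses on it with 18 to 90 N, its crown within 6 mm of the tail cup's centre, its axis within 6 mm of the lathe's axis and within 0.06 rad of its direction, head to the tailstock, everything at rest (contact force between quill and blank between 18 and 90 N and distance between blank_head and quill below 0.006 m and angle between the y axis of blank and the y axis of quill, either way round below 0.06 rad and linear speed of blank below 0.01 m/s and velocity of joint capstan between -0.05 and 0.05 rad/s and x of blank in the frame of rest_center between -0.006 and 0.006 m and z of blank in the frame of rest_center between -0.005 and 0.006 m); the robot touches nothing.
It fails at once if the blank is crushed: the tail cup presses on it with more than 90 N (contact force between quill and blank above 90 N).
It fails at once if a bystander is pushed more than 20 mm from its place or tipped over (distance of any of jar_a, jar_b, jar_c, jar_lid, sand_block, small_doll from where it was at the start of the episode above 0.02 m or angle between any of jar_a, jar_b, jar_c, jar_lid, sand_block, small_doll's own z axis and vertical above 0.5 rad).
It also fails if it takes over 72 s, if anything falls off the work surface, if the arm or the gripper's body presses on something with over 40 N, if the wrist force passes 120 N, or if a joint passes its speed limit or range.

## Working session

There is one attempt and no reset: what is moved stays moved. The work goes in short steps, Python scripts to look and compute and a tool call to move; the robot and the scene stay as the last step left them, time stands still between calls to the robot, and variables do not carry over. Pictures are saved under pics/ and viewed, at most 10 in all, crops included, and the job is handed in when it is done.

Besides the shell and the picture viewer there is one more tool, called after "Request:" as name([rows], argument=value, ...), one row to a line, values as JSON. send_rows: Moves the arm, as the interface text tells. Its arguments: {"type":"object","properties":{"motion":{"type":"array"},"newtons":{"type":"number"}},"required":["motion"]}

```bash
ls; mkdir -p pics
python3 - <<'E'
from plant import readout,get_image
import cv2,numpy as np
o=readout.get_obs();print({k:np.round(v,4).tolist() for k,v in o.items()})
for n in("scene","top"):
    d=get_image(n);cv2.imwrite(f"pics/{n}0.png",d["image"][:,:,::-1])
    np.savez(f"{n}0.npz",**d)
    print(n,d["fx"],d["cx"],d["cy"],np.round(d["R"],4).tolist(),np.round(d["t"],4).tolist())
E
```

```text
pics
{'time_s': 0.0, 'joints': [-1.3122, 0.2178, 1.6149, 0.0, 1.3113, -0.1122], 'joint_vel': [-0.0007, -0.0018, 0.0013, -0.0004, 0.0004, -0.001], 'tau': [0.0004, -39.6846, -30.3852, -0.0002, 0.0098, 0.0], 'eef_pos': [0.2264, -0.5821, 0.4034], 'tool_rot': [-0.0012, 0.9829, 0.1843, -0.0001], 'contact_force': [-0.318, 0.0623, -0.4182], 'torque': [0.0364, 0.0181, 0.0061], 'gripper_force': 0.0, 'gripper_width': 1.0018}
scene 508.5102272716326 281.1254314482642 212.82126692246143 [[-0.0447, 0.999, -0.005], [0.7883, 0.0322, -0.6144], [-0.6136, -0.0314, -0.789]] [-0.2111, -0.235, 1.5393]
top 420.2665981401303 280.0104517895352 204.05045039599054 [[-0.0155, -0.9999, 0.0035], [-0.9989, 0.0154, -0.0442], [0.0441, -0.0042, -0.999]] [0.2346, 0.4198, 1.311]
```

View pics/scene0.png

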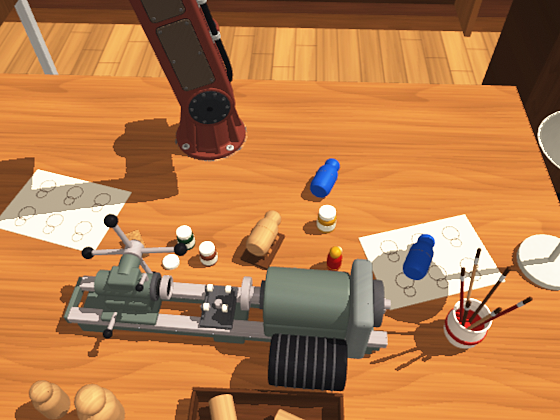

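View pics/top0.png

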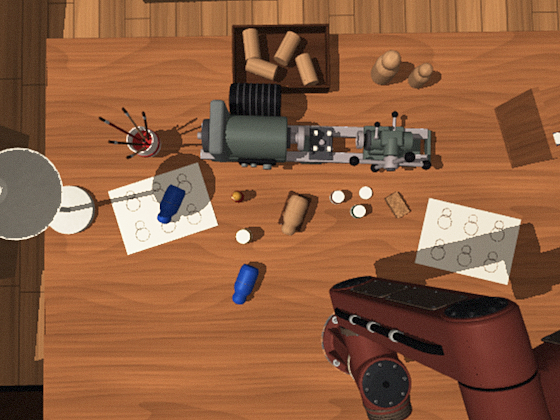

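The two pictures show these candidates for the blank, with top / scene pixels:
- Bare doll in the rack: (294,213) / (264,234).
- Blue dolls: (171,203) and (244,283) / (419,256) and (325,178).
- Standing bare dolls: (385,67) and (422,76) / (98,402) and (48,398).
- Raw cylinders in the box: (250,45) and others.

By the description I choose the bare one in the rack. I'll check it in a close crop.

Run:
```python
import cv2,numpy as np
a=cv2.imread("pics/top0.png");b=cv2.imread("pics/scene0.png")
A=cv2.resize(a[100:250,230:440],None,fx=3.8,fy=3.8,interpolation=cv2.INTER_CUBIC)[:,:798]
cv2.imwrite("pics/c1.png",A)
B=cv2.resize(b[195:345,60:270],None,fx=3.8,fy=3.8,interpolation=cv2.INTER_CUBIC)
B=cv2.resize(b[195:345,60:290],None,fx=3.45,fy=3.45,interpolation=cv2.INTER_CUBIC)
cv2.imwrite("pics/c2.png",B)
```

```text
(no output)
```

View pics/c1.png

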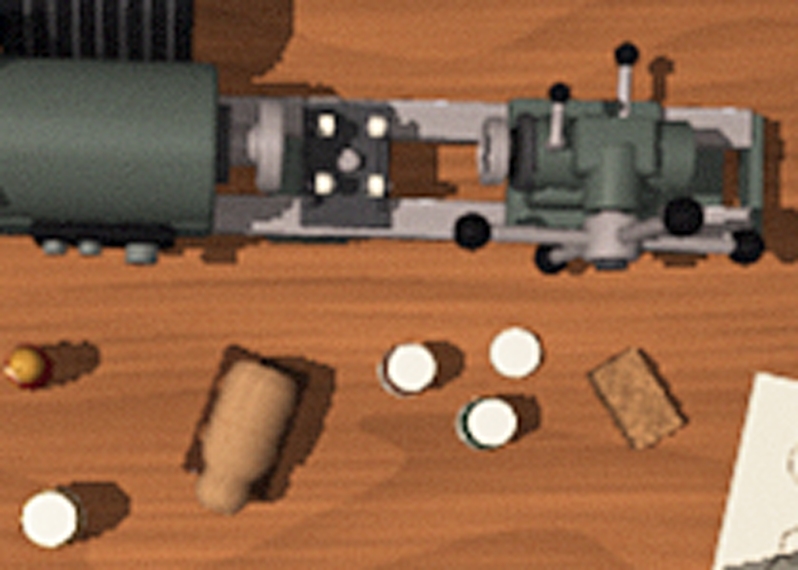

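View pics/c2.png

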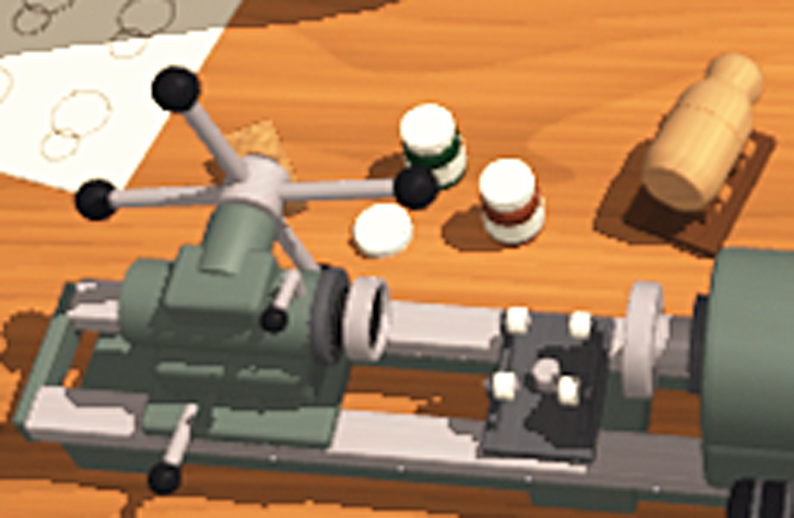

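The crop confirms a bare doll in its rack: foot at crop (265,367), crown at (218,507). The rest's rollers are at (327,126), (376,126), (324,183) and (376,183). Three capstan balls show in the scene crop at (176,89), (96,200) and (415,187), so the capstan does not look to be exactly at 0.

```bash
cat > h.py <<'E'
import numpy as np
from scipy.optimize import least_squares
def ray(d,uv):
    R,t=np.array(d["R"]),np.array(d["t"])
    v=R.T@np.array([(uv[0]-d["cx"])/d["fx"],(uv[1]-d["cy"])/d["fy"],1.]);return -R.T@t,v
def plane(d,uv,z):
    c,v=ray(d,uv);return c+v*(z-c[2])/v[2]
def tri(*p):
    A=0;b=0
    for d,uv in p:
        c,v=ray(d,uv);v=v/np.linalg.norm(v);M=np.eye(3)-np.outer(v,v);A=A+M;b=b+M@c
    return np.linalg.solve(A,b)
def proj(d,X):
    X=np.atleast_2d(X);c=X@np.array(d["R"]).T+np.array(d["t"])
    return np.c_[c[:,0]/c[:,2]*d["fx"]+d["cx"],c[:,1]/c[:,2]*d["fy"]+d["cy"]]
E
python3 - <<'E'
from h import *
T=dict(np.load("top0.npz"));S=dict(np.load("scene0.npz"))
t=lambda u,v:(T,(230+u/3.8,100+v/3.8)); s=lambda u,v:(S,(60+u/3.45,195+v/3.45))
np.set_printoptions(precision=4,suppress=True)
print("ball right",tri(t(472,231),s(415,187)))
print("ball up",tri(t(683,216),s(176,89)))
print("ball left",tri(t(746,245),s(96,200)))
r=[(327,126),(376,126),(324,183),(376,183)]
R=[plane(*t(*p),.112) for p in r];print("rollers",R,np.mean(R,0))
r=[(517,320),(580,324),(505,386),(568,390)]
R=[plane(*s(*p),.11) for p in r];print("rollers sc",np.mean(R,0))
print("foot",plane(*t(266,372),.052),"crown",plane(*t(219,503),.052))
print("quill rim",tri(t(493,150),s(367,320)))
print("hs cup",tri(t(268,142),s(640,338)))
print("jars",plane(*t(411,368),.056),plane(*t(491,422),.056),plane(*t(516,352),.011),plane(*t(638,398),.024),plane(*t(50,518),.06),plane(*t(28,367),.07))
E
```

```text
ball right [0.5321 0.0228 0.1766]
ball up [ 0.5275 -0.1029  0.2632]
ball left [ 0.5242 -0.1896  0.1369]
rollers [array([0.6243, 0.1201, 0.112 ]), array([0.6237, 0.0825, 0.112 ]), array([0.5802, 0.1233, 0.112 ]), array([0.5796, 0.0834, 0.112 ])] [0.602  0.1023 0.112 ]
rollers sc [0.6077 0.1038 0.11  ]
foot [0.4393 0.1672 0.052 ] crown [0.3353 0.2065 0.052 ]
quill rim [ 0.6    -0.0027  0.1312]
hs cup [0.6078 0.1662 0.1357]
jars [0.4405 0.0516 0.056 ] [ 0.3964 -0.0112  0.056 ] [ 0.4551 -0.0419  0.011 ] [ 0.415  -0.1381  0.024 ] [0.3257 0.3406 0.06  ] [0.4451 0.3557 0.07  ]
```

```bash
cat > plan.py <<'E'
# plan.rows(targets): world TCP targets (x,y,z,yaw_y_deg,jaw) -> scaled rows from the stored commanded pose
import json,os,numpy as np
F="cmd.json"
def cmd(): return json.load(open(F)) if os.path.exists(F) else [.226,-.583,.405,np.degrees(-1.312+.112)]
def rows(ts,save=True):
    x,y,z,a=cmd();r=np.radians(a);ey=np.array([np.cos(r),np.sin(r)]);ex=np.array([-ey[1],ey[0]])
    out=[]
    for t in ts:
        d=np.array(t[:2])-[x,y];out.append([round(float(v),4) for v in(d@ex/.5,d@ey/.5,(z-t[2])/.5,-(t[3]-a)/180)]+[t[4]])
    print("[["+",".join(str(o) for o in out)+"]]")
    o=out[-1]; n=[x+.5*(o[0]*ex[0]+o[1]*ey[0]),y+.5*(o[0]*ex[1]+o[1]*ey[1]),z-.5*o[2],a-180*o[3]]
    if save: json.dump([float(v) for v in n],open(F,"w"))
    print("cmd after",np.round(n,4))
E
python3 - <<'E'
from plan import rows
print("hover: 10x first,10x second")
rows([(.40,-.15,.405,-68.8,100),(.40,.18,.40,-110.7,100)])
E
```

```text
hover: 10x first,10x second
[[[0.6382, -0.681, 0.0, 0.0003, 100],[0.8773, -1.2962, 0.01, 0.233, 100]]]
cmd after [   0.4       0.18      0.4    -110.6949]
```

```bash
rm cmd.json
python3 - <<'E'
from plan import rows
rows([(.40,-.15,.405,-68.8,100)]);rows([(.40,.18,.40,-110.7,100)])
E
```

```text
[[[0.6382, -0.681, 0.0, 0.0003, 100]]]
cmd after [  0.4     -0.15     0.405  -68.8089]
[[[0.2385, -0.6154, 0.01, 0.2327, 100]]]
cmd after [   0.4       0.18      0.4    -110.6949]
```

Request:
send_rows([
  [[0.6382, -0.681, 0, 0, 100], [0.6382, -0.681, 0, 0, 100], [0.6382, -0.681, 0, 0, 100], [0.6382, -0.681, 0, 0, 100], [0.6382, -0.681, 0, 0, 100], [0.6382, -0.681, 0, 0, 100], [0.6382, -0.681, 0, 0, 100], [0.6382, -0.681, 0, 0, 100], [0.6382, -0.681, 0, 0, 100], [0.6382, -0.681, 0, 0, 100], [0.6382, -0.681, 0, 0, 100], [0.6382, -0.681, 0, 0, 100], [0.6382, -0.681, 0, 0, 100]],
])

```text
time_s: 1.18
eef_pos: [0.4009, -0.1471, 0.4043]
tool_rot: [-0.0, 0.982, 0.187, -0.0]
contact_force: [-0.3, 0.3, 0.5]
gripper_width: 0.998
gripper_force: 0.0
```

Request:
send_rows([
  [[0.2385, -0.6154, 0.01, 0.2327, 100], [0.2385, -0.6154, 0.01, 0.2327, 100], [0.2385, -0.6154, 0.01, 0.2327, 100], [0.2385, -0.6154, 0.01, 0.2327, 100], [0.2385, -0.6154, 0.01, 0.2327, 100], [0.2385, -0.6154, 0.01, 0.2327, 100], [0.2385, -0.6154, 0.01, 0.2327, 100], [0.2385, -0.6154, 0.01, 0.2327, 100], [0.2385, -0.6154, 0.01, 0.2327, 100], [0.2385, -0.6154, 0.01, 0.2327, 100], [0.2385, -0.6154, 0.01, 0.2327, 100], [0.2385, -0.6154, 0.01, 0.2327, 100]],
])

```text
time_s: 2.18
eef_pos: [0.4006, 0.1794, 0.3993]
tool_rot: [0.001, 0.984, -0.179, -0.0]
contact_force: [-0.2, -0.3, 0.1]
gripper_width: 0.998
gripper_force: 0.0
```

Run:
```python
from plant import readout,get_image
import cv2,numpy as np
o=readout.get_obs();print(o["eef_pos"],o["tool_rot"],o["joints"])
d=get_image("wrist");cv2.imwrite("pics/w1.png",d["image"][:,:,::-1]);np.savez("w1.npz",**d)
print(d["fx"],np.round(d["R"],3).tolist(),d["t"])
```

```text
[0.40057445 0.1794336  0.39926528] [ 9.49115685e-04  9.83823940e-01 -1.79135436e-01 -2.22432964e-04] [ 2.61437824e-01 -1.91963234e-01  2.03709029e+00 -1.58480975e-03
  1.29767931e+00  2.19287793e+00]
313.1828343775484 [[-0.352, -0.936, 0.002], [-0.896, 0.337, 0.289], [-0.271, 0.099, -0.957]] [0.30828032 0.26220279 0.46614054]
```

View pics/w1.png

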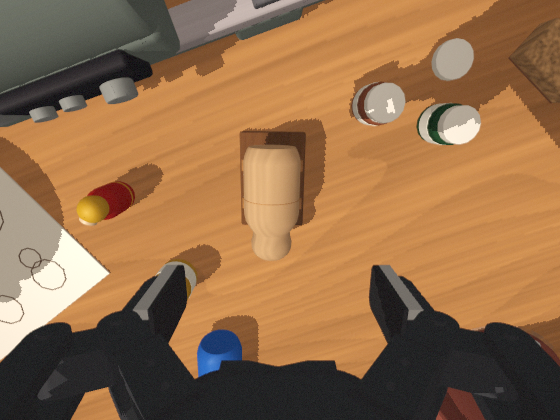

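The wrist view shows the bare blank in its rack: foot at (272,147), crown at (271,259), axis near column 272. I'll fit its pose from the silhouette.

```bash
cat > fit.py <<'E'
import cv2,numpy as np
from h import proj
from scipy.optimize import minimize
PR=[(42,23.5),(29,29),(0,29),(-29,29),(-38,21),(-43,17),(-50,21),(-56,22),(-62,21),(-70,17),(-78,10)]
def mask(d,x,y,z,yaw,S=4):
    a=np.array([np.cos(yaw),np.sin(yaw),0]);s=np.array([-a[1],a[0],0]);u=np.array([0,0,1])
    th=np.linspace(0,2*np.pi,24);m=np.zeros((420*S,560*S),np.uint8);q=None
    for p,r in PR:
        c=proj(d,np.array([x,y,z])+a*p/1e3+r/1e3*(np.outer(np.cos(th),s)+np.outer(np.sin(th),u)))
        if q is not None: cv2.fillConvexPoly(m,cv2.convexHull(((np.r_[q,c]+.5)*S).astype(np.int32)),255)
        q=c
    return cv2.resize(m,(560,420),interpolation=cv2.INTER_AREA)/255.
def fit(d,x0,rect,z):
    m=np.zeros((420,560),np.uint8);img=np.ascontiguousarray(d["image"][:,:,::-1])
    cv2.grabCut(img,m,rect,np.zeros((1,65)),np.zeros((1,65)),6,cv2.GC_INIT_WITH_RECT)
    g=((m==1)|(m==3)).astype(float)
    f=lambda p:np.abs(mask(d,p[0],p[1],z,p[2])-g).sum()
    s=np.array([x0,]*4)+np.r_[np.zeros((1,3)),np.diag([.012,.012,.1])]
    r=minimize(f,x0,method="Nelder-Mead",options=dict(initial_simplex=s,xatol=1e-4,fatol=.5))
    return r.x,r.fun,g
E
python3 - <<'E'
from fit import *
d=dict(np.load("w1.npz"))
p,e,g=fit(d,[.40,.182,-.361],(238,138,70,128),.052)
print(p,np.degrees(p[2]),e,g.sum())
im=np.ascontiguousarray(d["image"][:,:,::-1])
for mm,c in((g,(255,0,0)),(mask(d,p[0],p[1],.052,p[2]),(0,255,0))):
    cs,_=cv2.findContours((mm>.5).astype(np.uint8),0,1);cv2.drawContours(im,cs,-1,c,1)
cv2.imwrite("pics/f1.png",cv2.resize(im[120:280,200:350],None,fx=3.5,fy=3.5))
E
```

```text
[ 0.4042946   0.18424906 -0.36484106] -20.903853201357695 503.7294117647059 5891.0
```

View pics/f1.png

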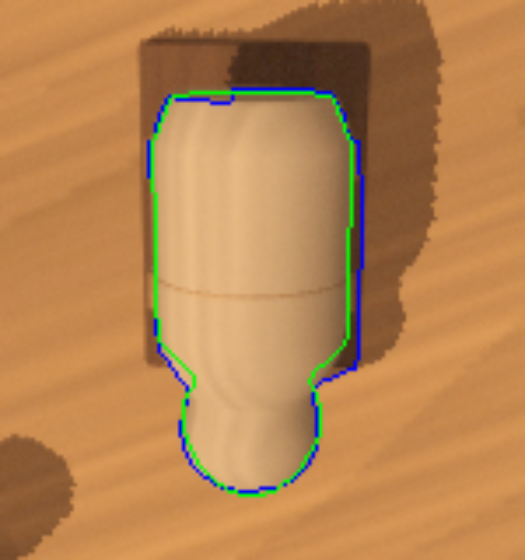

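The fit overlays well: blank origin (0.404, 0.184), yaw -20.9°. I'll descend, grip and lift.

Run:
```python
from plan import rows
rows([(.404,.184,.27,-110.9,100),(.404,.184,.235,-110.9,100),(.404,.184,.213,-110.9,100)])
```

```text
[[[0.0047, -0.0103, 0.26, 0.0011, 100],[0.0047, -0.0103, 0.33, 0.0011, 100],[0.0047, -0.0103, 0.374, 0.0011, 100]]]
cmd after [   0.404     0.184     0.213  -110.8929]
```

Request:
send_rows([
  [[0.0047, -0.0103, 0.26, 0.0011, 100], [0.0047, -0.0103, 0.26, 0.0011, 100], [0.0047, -0.0103, 0.26, 0.0011, 100], [0.0047, -0.0103, 0.26, 0.0011, 100], [0.0047, -0.0103, 0.33, 0.0011, 100], [0.0047, -0.0103, 0.33, 0.0011, 100], [0.0047, -0.0103, 0.374, 0.0011, 100], [0.0047, -0.0103, 0.374, 0.0011, 100], [0.0047, -0.0103, 0.374, 0.0011, 100], [0.0047, -0.0103, 0.374, 0.0011, 50], [0.0047, -0.0103, 0.374, 0.0011, 50], [0.0047, -0.0103, 0.374, 0.0011, 50], [0.0047, -0.0103, 0.374, 0.0011, 50], [0.0047, -0.0103, 0.374, 0.0011, 50], [0.0047, -0.0103, 0.374, 0.0011, 50], [0.0047, -0.0103, 0.374, 0.0011, 50], [0.0047, -0.0103, 0.374, 0.0011, 50], [0.0047, -0.0103, 0.374, 0.0011, 50]],
], newtons=25)

```text
time_s: 3.73
eef_pos: [0.4052, 0.1842, 0.2149]
tool_rot: [0.0, 0.984, -0.18, 0.001]
contact_force: [-1.9, -4.1, 6.9]
gripper_width: 0.671
gripper_force: 25.7
```

Run:
```python
from plan import rows
rows([(.404,.184,.30,-110.9,50),(.42,.15,.43,-60,50),(.602,.02,.43,0,50)])
```

```text
[[[-0.0, -0.0, -0.174, 0.0, 50],[0.0541, 0.0521, -0.434, -0.2827, 50],[0.4869, 0.1652, -0.434, -0.6161, 50]]]
cmd after [0.602  0.02   0.43   0.0051]
```

Request:
send_rows([
  [[0, 0, -0.02, 0, 50], [0, 0, -0.06, 0, 50], [0, 0, -0.12, 0, 50], [0, 0, -0.174, 0, 50], [0.0541, 0.0521, -0.434, -0.2827, 50], [0.0541, 0.0521, -0.434, -0.2827, 50], [0.0541, 0.0521, -0.434, -0.2827, 50], [0.0541, 0.0521, -0.434, -0.2827, 50], [0.0541, 0.0521, -0.434, -0.2827, 50], [0.0541, 0.0521, -0.434, -0.2827, 50], [0.0541, 0.0521, -0.434, -0.2827, 50], [0.4869, 0.1652, -0.434, -0.6161, 50], [0.4869, 0.1652, -0.434, -0.6161, 50], [0.4869, 0.1652, -0.434, -0.6161, 50], [0.4869, 0.1652, -0.434, -0.6161, 50], [0.4869, 0.1652, -0.434, -0.6161, 50], [0.4869, 0.1652, -0.434, -0.6161, 50], [0.4869, 0.1652, -0.434, -0.6161, 50], [0.4869, 0.1652, -0.434, -0.6161, 50], [0.4869, 0.1652, -0.434, -0.6161, 50]],
])

```text
time_s: 5.4
eef_pos: [0.6023, 0.0203, 0.4301]
tool_rot: [-0.0, 0.705, 0.709, -0.0]
contact_force: [-0.3, -0.3, -1.7]
gripper_width: 0.666
gripper_force: 28.2
```

Run:
```python
from plant import readout,get_image
import cv2,numpy as np
o=readout.get_obs();print(o["eef_pos"],o["tool_rot"],o["joints"],o["gripper_width"],o["contact_force"])
d=get_image("wrist");cv2.imwrite("pics/w2.png",d["image"][:,:,::-1]);np.savez("w2.npz",**d)
```

```text
[0.60227531 0.02030992 0.43011808] [-4.43960658e-04  7.05125505e-01  7.09082382e-01 -1.82131428e-05] [-8.28326468e-02  1.50360099e-01  1.64218331e+00  5.57556828e-04
  1.34975199e+00 -8.85509585e-02] 0.666163116452929 [-0.28119061 -0.29329361 -1.71717502]
```

View pics/w2.png

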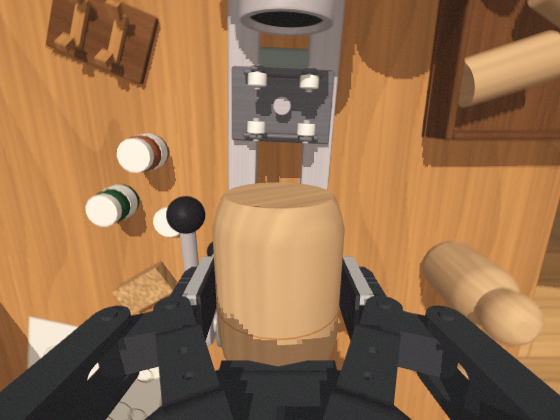

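The wrist view shows the blank held straight, the rest's rollers at (257,78), (309,81), (256,127) and (306,129), and the right capstan ball at (185,214).

Run:
```python
from h import *
np.set_printoptions(precision=4,suppress=True)
d=dict(np.load("w2.npz"))
P=[plane(d,p,.108) for p in((257,78),(309,81),(256,128),(306,129.5))];print(P,np.mean(P,0))
# belly edges of the held blank / axis z
o=.4301-.155-.005
for v in (230,250,270): pass
a=plane(d,(279,196),o);print("foot",a)
print("belly mid at rows 240,300",plane(d,(279,240),o),plane(d,(277.5,300),o))
# rails edges
for z in(.1,): print("rail L",plane(d,(228,30),z),plane(d,(226,180),z),"R",plane(d,(343,30),z),plane(d,(329,180),z))
print("screw",plane(d,(282,106),.1))
T=dict(np.load("top0.npz"));print("ball",tri((d,(185,214)),(T,(230+472/3.8,100+231/3.8))))
```

```text
[array([0.5839, 0.1258, 0.108 ]), array([0.629 , 0.1237, 0.108 ]), array([0.5825, 0.084 , 0.108 ]), array([0.6278, 0.083 , 0.108 ])] [0.6058 0.1041 0.108 ]
foot [0.6028 0.0617 0.2701]
belly mid at rows 240,300 [0.603  0.0414 0.2701] [0.6025 0.0106 0.2701]
rail L [0.5592 0.1645 0.1   ] [0.5521 0.0345 0.1   ] R [0.6573 0.1651 0.1   ] [0.6524 0.0352 0.1   ]
screw [0.6059 0.1032 0.1   ]
ball [0.5324 0.0225 0.1741]
```

Run:
```python
from plan import rows
rows([(.6055,.101,.43,-2.2,50),(.6055,.101,.32,-2.2,50),(.6055,.101,.301,-2.2,50)])
```

```text
[[[0.162, 0.007, 0.0, 0.0123, 50],[0.162, 0.007, 0.22, 0.0123, 50],[0.162, 0.007, 0.258, 0.0123, 50]]]
cmd after [ 0.6055  0.101   0.301  -2.2089]
```

Request:
send_rows([
  [[0.162, 0.007, 0, 0.0123, 50], [0.162, 0.007, 0, 0.0123, 50], [0.162, 0.007, 0, 0.0123, 50], [0.162, 0.007, 0, 0.0123, 50], [0.162, 0.007, 0.08, 0.0123, 50], [0.162, 0.007, 0.16, 0.0123, 50], [0.162, 0.007, 0.22, 0.0123, 50], [0.162, 0.007, 0.24, 0.0123, 50], [0.162, 0.007, 0.258, 0.0123, 50], [0.162, 0.007, 0.258, 0.0123, 50], [0.162, 0.007, 0.258, 0.0123, 50]],
])

```text
time_s: 6.37
eef_pos: [0.6068, 0.1013, 0.3028]
tool_rot: [0.001, 0.721, 0.693, 0.001]
contact_force: [0.0, -0.4, -1.6]
gripper_width: 0.667
gripper_force: 28.2
```

Request:
send_rows([
  [[0, 0, 0.003, 0, 50], [0, 0, 0.006, 0, 50], [0, 0, 0.008, 0, 50], [0, 0, 0.008, 0, 50], [0, 0, 0.008, 0, 50]],
])

```text
time_s: 6.78
eef_pos: [0.6065, 0.1017, 0.2988]
tool_rot: [0.001, 0.72, 0.694, 0.001]
contact_force: [-2.7, -0.8, 6.5]
gripper_width: 0.665
gripper_force: 28.8
```

Request:
send_rows([
  [[0, 0, 0, 0, 100], [0, 0, 0, 0, 100], [0, 0, 0, 0, 100], [0, 0, 0, 0, 100], [0, 0, 0, 0, 100], [0, 0, 0, 0, 100], [0, 0, -0.06, 0, 100], [0, 0, -0.14, 0, 100], [0, 0, -0.22, 0, 100], [0, 0, -0.28, 0, 100], [-0.2, 0, -0.28, 0, 100], [-0.2, 0, -0.28, 0, 100], [-0.2, 0, -0.28, 0, 100], [-0.2, 0, -0.28, 0, 100]],
])

```text
time_s: 7.95
eef_pos: [0.6019, -0.0017, 0.437]
tool_rot: [0.001, 0.722, 0.692, -0.0]
contact_force: [-0.4, 0.3, -0.4]
gripper_width: 1.0
gripper_force: 0.0
```

Run:
```python
from plan import *
import numpy as np
x,y,z,a=.6055,.101,.297,-2.2089
r=np.radians(a); json.dump([x-.1*-np.sin(r),y-.1*np.cos(r),z+.14,a],open(F,"w"));print(cmd())
from plant import readout,get_image
import cv2
o=readout.get_obs();print(o["eef_pos"],o["contact_force"],o["gripper_width"])
d=get_image("wrist");cv2.imwrite("pics/w3.png",d["image"][:,:,::-1]);np.savez("w3.npz",**d)
s=get_image("scene");np.savez("s3.npz",**s);cv2.imwrite("pics/s3.png",s["image"][:,:,::-1])
```

```text
[0.6016456971567168, 0.0010743058588419951, 0.437, -2.2089]
[ 0.6018758  -0.00172271  0.43700766] [-0.41320646  0.33766799 -0.39614139] 1.0003669163375095
```

View pics/w3.png

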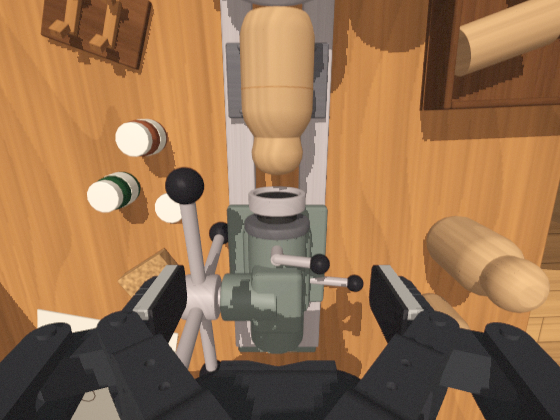

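The blank lies in the rest, head towards the tail cup: foot at (278,12), crown at (277,172), tail cup rim at (277,200). The capstan's right ball is at (185,186), the lower one at (219,232) and the hub at (201,297).

Run:
```python
from h import *
from fit import fit
np.set_printoptions(precision=4,suppress=True)
T,S,W2,W3=[dict(np.load(f)) for f in("top0.npz","scene0.npz","w2.npz","w3.npz")]
t=lambda u,v:(T,(230+u/3.8,100+v/3.8)); s=lambda u,v:(S,(60+u/3.45,195+v/3.45))
ob=[(t(683,216),0),(t(746,245),1),(t(548,258),2),(t(472,231),3),(s(176,89),0),(s(96,200),1),(s(415,187),3),((W2,(185,214)),3),((W3,(185,186)),3),((W3,(219,232)),2)]
def pts(p,k):
    a=p[3]+k*np.pi/2;L=np.array([np.sin(-p[2]),np.cos(p[2]),0])
    return np.array([p[0],p[1],.159])-L*.108*np.sin(a)+np.array([0,0,.108*np.cos(a)])
f=lambda p:np.concatenate([(proj(o[0],pts(p,k))[0]-o[1]) for o,k in ob])
r=least_squares(f,[.528,-.083,-.035,.18],loss="soft_l1");print(r.x,np.round(r.fun.reshape(-1,2) if len(r.fun)==20 else r.fun,1))
print("sigma",np.sqrt(np.diag(np.linalg.inv(r.jac.T@r.jac))))
p,e,g=fit(W3,[.605,.101,1.53],(236,2,84,174),.135);print("blank",p,e,g.sum())
print("quill rim", plane(W3,(277,200),.135+.021), plane(W3,(277,191),.158))
```

```text
[ 0.529  -0.0812 -0.0482  0.1932] [[-0.4 -0.3]
 [-0.9  0.1]
 [-0.1 -0.9]
 [-0.6 -0.9]
 [-0.1 -0.3]
 [ 0.7 -0.4]
 [ 0.3 -0. ]
 [ 0.2  0.1]
 [-0.8  0.4]
 [ 0.7  0.6]]
sigma [0.0008 0.0006 0.0085 0.0087]
blank [0.6059 0.1029 1.5363] 1049.5176470588235 11266.0
quill rim [0.6022 0.005  0.156 ] [0.6025 0.0131 0.158 ]
```

Step 1 is in place: blank fitted at (0.606, 0.103), axis 1.536 rad. The capstan hub is at (0.529, -0.081) and its angle is about 0.19. Next I plan the spoke strokes.

```bash
cat > st.py <<'E'
from plan import *
H=np.array([.529,-.0812,.159]);YAW=-.04;L=np.array([np.sin(-YAW),np.cos(YAW)])
def pose(th,r,gap=0.):
    c=np.array([-np.sin(th),np.cos(th)])*r+np.array([np.cos(th),np.sin(th)])*(.006+gap)
    p=H[:2]+L*(c[0]+.011);return (p[0],p[1],H[2]+c[1]+.173,-2.2,0)
def arc(t0,t1,n,gap=0.,ra=.078,rb=.088,full=1.6):
    return [pose(t,ra+(rb-ra)*np.clip(t/full,0,1),gap) for t in np.linspace(t0,t1,n)]
E
python3 - <<'E'
from st import *
s=pose(.19,.079,.012)
rows([(.529,-.03,.437,-2.2,0),s])
rows(arc(.19,.9,12))
rows(arc(.95,1.6,12))
E
```

```text
[[[-0.0677, -0.1428, 0.0, -0.0, 0],[-0.1425, -0.1388, 0.048, -0.0, 0]]]
cmd after [ 0.5296 -0.0674  0.413  -2.2089]
[[[-0.0237, -0.0, 0.0042, -0.0, 0],[-0.034, -0.0001, 0.0049, -0.0, 0],[-0.0443, -0.0001, 0.0063, -0.0, 0],[-0.0546, -0.0001, 0.0084, -0.0, 0],[-0.0647, -0.0001, 0.0112, -0.0, 0],[-0.0747, -0.0001, 0.0146, -0.0, 0],[-0.0845, -0.0001, 0.0187, -0.0, 0],[-0.0941, -0.0001, 0.0234, -0.0, 0],[-0.1034, -0.0002, 0.0288, -0.0, 0],[-0.1123, -0.0002, 0.0348, -0.0, 0],[-0.1209, -0.0002, 0.0414, -0.0, 0],[-0.1291, -0.0002, 0.0486, -0.0, 0]]]
cmd after [ 0.527  -0.1319  0.3887 -2.2089]
[[[-0.006, 0.0, 0.006, -0.0, 0],[-0.0127, -0.0, 0.0134, -0.0, 0],[-0.0191, -0.0, 0.0213, -0.0, 0],[-0.0249, -0.0, 0.0296, -0.0, 0],[-0.0303, -0.0, 0.0382, -0.0, 0],[-0.0352, -0.0, 0.0472, -0.0, 0],[-0.0395, -0.0, 0.0565, -0.0, 0],[-0.0433, -0.0001, 0.0661, -0.0, 0],[-0.0465, -0.0001, 0.0759, -0.0, 0],[-0.0492, -0.0001, 0.0859, -0.0, 0],[-0.0513, -0.0001, 0.0962, -0.0, 0],[-0.0527, -0.0001, 0.1065, -0.0, 0]]]
cmd after [ 0.5259 -0.1583  0.3354 -2.2089]
```

Request:
send_rows([
  [[-0.0677, -0.1428, 0, 0, 0], [-0.0677, -0.1428, 0, 0, 0], [-0.0677, -0.1428, 0, 0, 0], [-0.0677, -0.1428, 0, 0, 0], [-0.0677, -0.1428, 0, 0, 0], [-0.0677, -0.1428, 0, 0, 0], [-0.1425, -0.1388, 0.048, 0, 0], [-0.1425, -0.1388, 0.048, 0, 0], [-0.1425, -0.1388, 0.048, 0, 0], [-0.1425, -0.1388, 0.048, 0, 0], [-0.1425, -0.1388, 0.048, 0, 0]],
])

```text
time_s: 8.97
eef_pos: [0.5307, -0.0663, 0.4134]
tool_rot: [0.0, 0.72, 0.694, 0.001]
contact_force: [-0.6, 0.3, 0.2]
gripper_width: -0.0
gripper_force: 0.0
```

Request:
send_rows([
  [[-0.0237, 0, 0.0042, 0, 0], [-0.034, 0, 0.0049, 0, 0], [-0.0443, 0, 0.0063, 0, 0], [-0.0546, 0, 0.0084, 0, 0], [-0.0647, 0, 0.0112, 0, 0], [-0.0747, 0, 0.0146, 0, 0], [-0.0845, 0, 0.0187, 0, 0], [-0.0941, 0, 0.0234, 0, 0], [-0.1034, -0.0002, 0.0288, 0, 0], [-0.1123, -0.0002, 0.0348, 0, 0], [-0.1209, -0.0002, 0.0414, 0, 0], [-0.1291, -0.0002, 0.0486, 0, 0]],
])

```text
time_s: 9.97
eef_pos: [0.5275, -0.1309, 0.3884]
tool_rot: [-0.001, 0.72, 0.694, 0.001]
contact_force: [1.0, 6.6, 2.7]
gripper_width: 0.0
gripper_force: 3.0
```

Request:
send_rows([
  [[-0.006, 0, 0.006, 0, 0], [-0.0127, 0, 0.0134, 0, 0], [-0.0191, 0, 0.0213, 0, 0], [-0.0249, 0, 0.0296, 0, 0], [-0.0303, 0, 0.0382, 0, 0], [-0.0352, 0, 0.0472, 0, 0], [-0.0395, 0, 0.0565, 0, 0], [-0.0433, 0, 0.0661, 0, 0], [-0.0465, 0, 0.0759, 0, 0], [-0.0492, 0, 0.0859, 0, 0], [-0.0513, 0, 0.0962, 0, 0], [-0.0527, 0, 0.1065, 0, 0]],
])

```text
time_s: 10.97
eef_pos: [0.5266, -0.158, 0.3361]
tool_rot: [0.0, 0.72, 0.694, 0.0]
contact_force: [-0.7, 4.4, 7.0]
gripper_width: 0.0
gripper_force: 3.4
```

Run:
```python
from st import *
# back off up, over to the +y side of the next spoke, down
a=cmd()
s=pose(.03,.079,.022)
rows([(a[0],a[1],.46,-2.2,0),(s[0],s[1],.46,-2.2,0),s])
rows(arc(.03,.6,11)); rows(arc(.65,1.1,9))
```

```text
[[[0.0, 0.0, -0.2491, -0.0, 0],[0.2275, 0.0004, -0.2491, -0.0, 0],[0.2275, 0.0004, -0.1527, -0.0, 0]]]
cmd after [ 0.5305 -0.0446  0.4118 -2.2089]
[[[-0.0439, -0.0001, 0.0029, -0.0, 0],[-0.0529, -0.0001, 0.0021, -0.0, 0],[-0.062, -0.0001, 0.0017, -0.0, 0],[-0.0711, -0.0001, 0.0019, -0.0, 0],[-0.0802, -0.0002, 0.0026, -0.0, 0],[-0.0894, -0.0002, 0.0038, -0.0, 0],[-0.0984, -0.0002, 0.0056, -0.0, 0],[-0.1074, -0.0002, 0.0079, -0.0, 0],[-0.1163, -0.0002, 0.0107, -0.0, 0],[-0.1251, -0.0002, 0.014, -0.0, 0],[-0.1336, -0.0002, 0.0179, -0.0, 0]]]
cmd after [ 0.5278 -0.1114  0.4028 -2.2089]
[[[-0.0074, -0.0, 0.0038, -0.0, 0],[-0.0155, -0.0001, 0.0085, -0.0, 0],[-0.0233, -0.0001, 0.0137, -0.0, 0],[-0.0308, -0.0001, 0.0194, -0.0, 0],[-0.0381, -0.0001, 0.0255, -0.0, 0],[-0.045, -0.0001, 0.032, -0.0, 0],[-0.0515, -0.0001, 0.039, -0.0, 0],[-0.0577, -0.0001, 0.0463, -0.0, 0],[-0.0635, -0.0001, 0.054, -0.0, 0]]]
cmd after [ 0.5265 -0.1431  0.3758 -2.2089]
```

Request:
send_rows([
  [[0, 0, -0.08, 0, 0], [0, 0, -0.16, 0, 0], [0, 0, -0.27, 0, 0], [0, 0, -0.27, 0, 0], [0, 0, -0.27, 0, 0], [0.2275, 0.0004, -0.27, 0, 0], [0.2275, 0.0004, -0.27, 0, 0], [0.2275, 0.0004, -0.27, 0, 0], [0.2275, 0.0004, -0.27, 0, 0], [0.2275, 0.0004, -0.1527, 0, 0], [0.2275, 0.0004, -0.1527, 0, 0], [0.2275, 0.0004, -0.1527, 0, 0]],
])

```text
time_s: 11.97
eef_pos: [0.5285, -0.0442, 0.4042]
tool_rot: [-0.005, 0.72, 0.694, -0.004]
contact_force: [-1.4, 1.1, -1.0]
gripper_width: 0.002
gripper_force: 0.0
```

Request:
send_rows([
  [[-0.0439, 0, 0.0029, 0, 0], [-0.0529, 0, 0.0021, 0, 0], [-0.062, 0, 0.0017, 0, 0], [-0.0711, 0, 0.0019, 0, 0], [-0.0802, -0.0002, 0.0026, 0, 0], [-0.0894, -0.0002, 0.0038, 0, 0], [-0.0984, -0.0002, 0.0056, 0, 0], [-0.1074, -0.0002, 0.0079, 0, 0], [-0.1163, -0.0002, 0.0107, 0, 0], [-0.1251, -0.0002, 0.014, 0, 0], [-0.1336, -0.0002, 0.0179, 0, 0]],
])

```text
time_s: 12.88
eef_pos: [0.5283, -0.1099, 0.403]
tool_rot: [-0.001, 0.72, 0.694, 0.001]
contact_force: [-0.7, 6.4, 0.1]
gripper_width: -0.001
gripper_force: 2.9
```

Run:
```python
from plant import get_image
import cv2,numpy as np
s=get_image("scene");np.savez("s4.npz",**s)
c=cv2.resize(s["image"][255:335,130:280,::-1],None,fx=5.3,fy=5.3,interpolation=cv2.INTER_CUBIC)
cv2.imwrite("pics/c4.png",c)
```

```text
(no output)
```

View pics/c4.png

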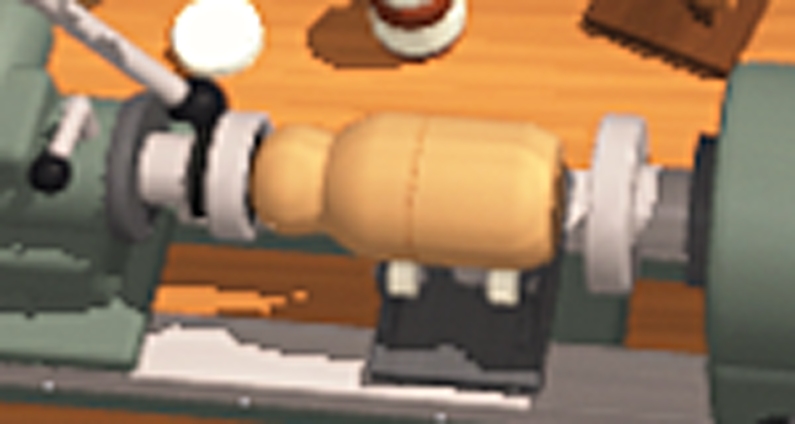

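The crop shows the crown just inside the tail cup (crop x about 255) and the foot at x about 562. The headstock cup's rim is at about 590. That leaves roughly 15–18 mm of advance, so another ~1 rad can be wound freely.

Run:
```python
from st import *
rows(arc(1.14,1.6,10)) 
a=cmd();s=pose(.03,.079,.022)
rows([(a[0],a[1],.46,-2.2,0),(s[0],s[1],.46,-2.2,0),s])
rows(arc(.03,.25,8))
```

```text
[[[-0.0038, -0.0, 0.0057, -0.0, 0],[-0.0084, -0.0, 0.0132, -0.0, 0],[-0.0126, -0.0, 0.021, -0.0, 0],[-0.0164, -0.0, 0.029, -0.0, 0],[-0.0198, -0.0, 0.0372, -0.0, 0],[-0.0228, -0.0001, 0.0456, -0.0, 0],[-0.0254, -0.0001, 0.0542, -0.0, 0],[-0.0275, -0.0001, 0.063, -0.0, 0],[-0.0292, -0.0001, 0.0719, -0.0, 0],[-0.0304, -0.0001, 0.0808, -0.0, 0]]]
cmd after [ 0.5259 -0.1583  0.3354 -2.2089]
[[[0.0, 0.0, -0.2491, -0.0, 0],[0.2275, 0.0004, -0.2491, -0.0, 0],[0.2275, 0.0004, -0.1527, -0.0, 0]]]
cmd after [ 0.5305 -0.0446  0.4118 -2.2089]
[[[-0.0439, -0.0001, 0.0029, -0.0, 0],[-0.0489, -0.0001, 0.0024, -0.0, 0],[-0.0539, -0.0001, 0.002, -0.0, 0],[-0.0589, -0.0001, 0.0018, -0.0, 0],[-0.0639, -0.0001, 0.0017, -0.0, 0],[-0.0689, -0.0001, 0.0018, -0.0, 0],[-0.0739, -0.0001, 0.002, -0.0, 0],[-0.079, -0.0001, 0.0025, -0.0, 0]]]
cmd after [ 0.5289 -0.0841  0.4106 -2.2089]
```

Request:
send_rows([
  [[-0.0074, 0, 0.0038, 0, 0], [-0.0155, 0, 0.0085, 0, 0], [-0.0233, 0, 0.0137, 0, 0], [-0.0308, 0, 0.0194, 0, 0], [-0.0381, 0, 0.0255, 0, 0], [-0.045, 0, 0.032, 0, 0], [-0.0515, 0, 0.039, 0, 0], [-0.0577, 0, 0.0463, 0, 0], [-0.0635, -0.0001, 0.054, 0, 0]],
])

```text
time_s: 13.68
eef_pos: [0.5276, -0.1419, 0.3772]
tool_rot: [0.0, 0.72, 0.694, 0.001]
contact_force: [-0.2, 7.2, 3.6]
gripper_width: -0.002
gripper_force: 2.9
```

Request:
send_rows([
  [[-0.0038, 0, 0.0057, 0, 0], [-0.0084, 0, 0.0132, 0, 0], [-0.0126, 0, 0.021, 0, 0], [-0.0164, 0, 0.029, 0, 0], [-0.0198, 0, 0.0372, 0, 0], [-0.0228, 0, 0.0456, 0, 0], [-0.0254, 0, 0.0542, 0, 0], [-0.0275, 0, 0.063, 0, 0], [-0.0292, 0, 0.0719, 0, 0], [-0.0304, 0, 0.0808, 0, 0]],
])

```text
time_s: 14.52
eef_pos: [0.5276, -0.158, 0.3379]
tool_rot: [0.002, 0.72, 0.694, 0.001]
contact_force: [-1.7, 4.5, 6.1]
gripper_width: -0.003
gripper_force: 3.2
```

Request:
send_rows([
  [[0, 0, -0.08, 0, 0], [0, 0, -0.16, 0, 0], [0, 0, -0.27, 0, 0], [0, 0, -0.27, 0, 0], [0, 0, -0.27, 0, 0], [0.2275, 0.0004, -0.27, 0, 0], [0.2275, 0.0004, -0.27, 0, 0], [0.2275, 0.0004, -0.27, 0, 0], [0.2275, 0.0004, -0.27, 0, 0], [0.2275, 0.0004, -0.27, 0, 0], [0.2275, 0.0004, -0.1527, 0, 0], [0.2275, 0.0004, -0.1527, 0, 0], [0.2275, 0.0004, -0.1527, 0, 0], [0.2275, 0.0004, -0.1527, 0, 0]],
])

```text
time_s: 15.68
eef_pos: [0.5305, -0.0452, 0.4099]
tool_rot: [-0.001, 0.721, 0.693, -0.001]
contact_force: [-0.5, 0.6, 0.3]
gripper_width: 0.001
gripper_force: 0.0
```

Request:
send_rows([
  [[-0.0439, 0, 0.0029, 0, 0], [-0.0489, 0, 0.0024, 0, 0], [-0.0539, 0, 0.002, 0, 0], [-0.0589, 0, 0.0018, 0, 0], [-0.0639, 0, 0.0017, 0, 0], [-0.0689, 0, 0.0018, 0, 0], [-0.0739, 0, 0.002, 0, 0], [-0.079, -0.0001, 0.0025, 0, 0]],
])

```text
time_s: 16.35
eef_pos: [0.5298, -0.0833, 0.411]
tool_rot: [0.001, 0.72, 0.694, 0.001]
contact_force: [1.8, 4.3, 2.5]
gripper_width: 0.001
gripper_force: 2.2
```

Run:
```python
from plant import readout,get_image
import cv2,numpy as np
print(readout.get_obs()["contact_force"])
s=get_image("scene");np.savez("s5.npz",**s)
c=cv2.resize(s["image"][255:335,130:280,::-1],None,fx=5.3,fy=5.3,interpolation=cv2.INTER_CUBIC)
cv2.imwrite("pics/c5.png",c)
# shift of the blank between s4 and s5 by template matching on the foot part
a=np.load("s4.npz")["image"];b=s["image"]
t=a[274:310,205:240];r=cv2.matchTemplate(b[268:316,200:275],t,cv2.TM_CCOEFF_NORMED);print(cv2.minMaxLoc(r))
t=a[274:302,168:181];r=cv2.matchTemplate(b[268:308,160:215],t,cv2.TM_CCOEFF_NORMED);print("cup",cv2.minMaxLoc(r))
```

```text
[1.78551745 4.34259306 2.47888444]
(0.16728796064853668, 0.8163294196128845, (40, 0), (8, 6))
cup (-0.2726229727268219, 0.8225702047348022, (7, 12), (14, 7))
```

View pics/c5.png

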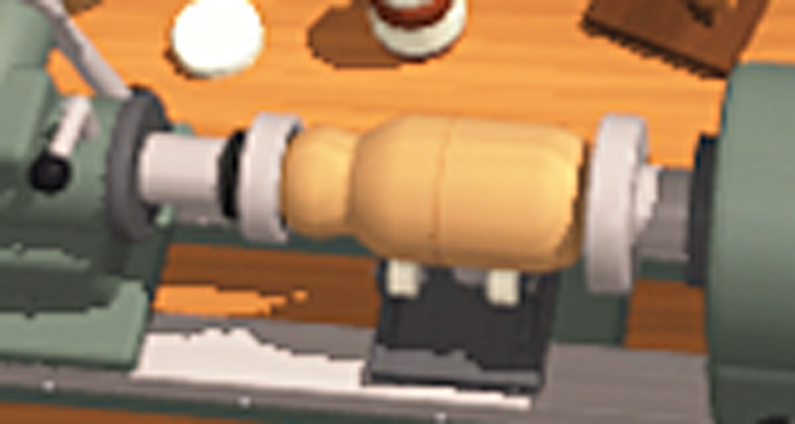

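Run:
```python
from st import *
rows(arc(.27,.45,8)); 
for k in range(5): rows(arc(.45+.05*k+.0125,.45+.05*k+.05,4))
```

```text
[[[-0.0032, -0.0001, 0.0003, -0.0, 0],[-0.0073, -0.0001, 0.0008, -0.0, 0],[-0.0114, -0.0001, 0.0015, -0.0, 0],[-0.0155, -0.0001, 0.0022, -0.0, 0],[-0.0196, -0.0001, 0.0031, -0.0, 0],[-0.0236, -0.0001, 0.0041, -0.0, 0],[-0.0277, -0.0001, 0.0052, -0.0, 0],[-0.0317, -0.0001, 0.0063, -0.0, 0]]]
cmd after [ 0.5282 -0.0999  0.4074 -2.2089]
[[[-0.002, 0.0, 0.0007, -0.0, 0],[-0.0039, -0.0, 0.0013, -0.0, 0],[-0.0059, -0.0, 0.002, -0.0, 0],[-0.0078, -0.0, 0.0027, -0.0, 0]]]
cmd after [ 0.5281 -0.1038  0.406  -2.2089]
[[[-0.0019, -0.0, 0.0007, -0.0, 0],[-0.0038, -0.0, 0.0014, -0.0, 0],[-0.0057, -0.0, 0.0022, -0.0, 0],[-0.0076, -0.0, 0.003, -0.0, 0]]]
cmd after [ 0.528  -0.1076  0.4045 -2.2089]
[[[-0.0019, -0.0, 0.0008, -0.0, 0],[-0.0038, -0.0, 0.0016, -0.0, 0],[-0.0057, -0.0, 0.0025, -0.0, 0],[-0.0075, -0.0, 0.0034, -0.0, 0]]]
cmd after [ 0.5278 -0.1114  0.4028 -2.2089]
[[[-0.0019, -0.0, 0.0009, -0.0, 0],[-0.0037, -0.0, 0.0018, -0.0, 0],[-0.0056, -0.0, 0.0028, -0.0, 0],[-0.0074, -0.0, 0.0038, -0.0, 0]]]
cmd after [ 0.5277 -0.1151  0.4009 -2.2089]
[[[-0.0018, -0.0, 0.001, -0.0, 0],[-0.0036, -0.0, 0.002, -0.0, 0],[-0.0054, -0.0, 0.0031, -0.0, 0],[-0.0072, -0.0, 0.0042, -0.0, 0]]]
cmd after [ 0.5275 -0.1187  0.3988 -2.2089]
```

The crop shows the foot (x about 585) almost at the headstock rim (about 590), with the crown seated in the tail cup. That leaves roughly 5–8 mm. One medium step first, then small feeling steps.

Request:
send_rows([
  [[-0.0032, 0, 0.0003, 0, 0], [-0.0073, 0, 0.0008, 0, 0], [-0.0114, 0, 0.0015, 0, 0], [-0.0155, 0, 0.0022, 0, 0], [-0.0196, 0, 0.0031, 0, 0], [-0.0236, 0, 0.0041, 0, 0], [-0.0277, 0, 0.0052, 0, 0], [-0.0317, -0.0001, 0.0063, 0, 0]],
])

```text
time_s: 17.07
eef_pos: [0.5287, -0.0992, 0.4067]
tool_rot: [-0.001, 0.72, 0.694, 0.0]
contact_force: [2.6, 5.0, 2.7]
gripper_width: -0.002
gripper_force: 2.9
```

Request:
send_rows([
  [[-0.002, 0, 0.0007, 0, 0], [-0.0039, 0, 0.0013, 0, 0], [-0.0059, 0, 0.002, 0, 0], [-0.0078, 0, 0.0027, 0, 0]],
])

```text
time_s: 17.4
eef_pos: [0.5285, -0.103, 0.4052]
tool_rot: [-0.001, 0.72, 0.694, 0.0]
contact_force: [1.7, 4.6, 1.3]
gripper_width: 0.001
gripper_force: 2.9
```

Request:
send_rows([
  [[-0.0019, 0, 0.0007, 0, 0], [-0.0038, 0, 0.0014, 0, 0], [-0.0057, 0, 0.0022, 0, 0], [-0.0076, 0, 0.003, 0, 0]],
])

```text
time_s: 17.73
eef_pos: [0.5284, -0.1067, 0.4036]
tool_rot: [-0.001, 0.72, 0.694, 0.0]
contact_force: [2.1, 6.0, 1.7]
gripper_width: -0.001
gripper_force: 2.8
```

Request:
send_rows([
  [[-0.0019, 0, 0.0008, 0, 0], [-0.0038, 0, 0.0016, 0, 0], [-0.0057, 0, 0.0025, 0, 0], [-0.0075, 0, 0.0034, 0, 0]],
])

```text
time_s: 18.07
eef_pos: [0.5282, -0.1104, 0.4018]
tool_rot: [-0.001, 0.72, 0.694, 0.001]
contact_force: [1.6, 6.0, 1.5]
gripper_width: 0.001
gripper_force: 2.8
```

Request:
send_rows([
  [[-0.0019, 0, 0.0009, 0, 0], [-0.0037, 0, 0.0018, 0, 0], [-0.0056, 0, 0.0028, 0, 0], [-0.0074, 0, 0.0038, 0, 0]],
])

```text
time_s: 18.4
eef_pos: [0.5281, -0.114, 0.3998]
tool_rot: [-0.001, 0.72, 0.694, 0.001]
contact_force: [3.0, 6.1, 1.3]
gripper_width: -0.0
gripper_force: 2.8
```

Run:
```python
from st import *
for k in range(9): print(round(.75+.05*k,2));rows(arc(.7+.05*k+.0125,.7+.05*k+.05,4)) if k else rows(arc(.7125,.75,4))
```

```text
0.75
[[[-0.0017, -0.0001, 0.0011, -0.0, 0],[-0.0035, -0.0001, 0.0022, -0.0, 0],[-0.0052, -0.0001, 0.0033, -0.0, 0],[-0.007, -0.0001, 0.0045, -0.0, 0]]]
cmd after [ 0.5273 -0.1222  0.3966 -2.2089]
0.8
[[[-0.0017, 0.0, 0.0012, -0.0, 0],[-0.0034, 0.0, 0.0024, -0.0, 0],[-0.0051, 0.0, 0.0037, -0.0, 0],[-0.0067, 0.0, 0.0049, -0.0, 0]]]
cmd after [ 0.5272 -0.1255  0.3942 -2.2089]
0.85
[[[-0.0017, 0.0, 0.0013, -0.0, 0],[-0.0033, 0.0, 0.0026, -0.0, 0],[-0.005, 0.0, 0.004, -0.0, 0],[-0.0066, 0.0, 0.0053, -0.0, 0]]]
cmd after [ 0.5271 -0.1288  0.3915 -2.2089]
0.9
[[[-0.0016, 0.0, 0.0014, -0.0, 0],[-0.0032, 0.0, 0.0028, -0.0, 0],[-0.0047, 0.0, 0.0042, -0.0, 0],[-0.0063, 0.0, 0.0056, -0.0, 0]]]
cmd after [ 0.527  -0.1319  0.3887 -2.2089]
0.95
[[[-0.0015, 0.0, 0.0015, -0.0, 0],[-0.003, 0.0, 0.003, -0.0, 0],[-0.0045, 0.0, 0.0045, -0.0, 0],[-0.006, 0.0, 0.006, -0.0, 0]]]
cmd after [ 0.5268 -0.1349  0.3857 -2.2089]
1.0
[[[-0.0015, 0.0, 0.0015, -0.0, 0],[-0.0029, -0.0, 0.0031, -0.0, 0],[-0.0043, -0.0, 0.0047, -0.0, 0],[-0.0057, -0.0, 0.0063, -0.0, 0]]]
cmd after [ 0.5267 -0.1378  0.3826 -2.2089]
1.05
[[[-0.0014, -0.0, 0.0016, -0.0, 0],[-0.0028, -0.0, 0.0032, -0.0, 0],[-0.0041, -0.0, 0.0049, -0.0, 0],[-0.0055, -0.0, 0.0065, -0.0, 0]]]
cmd after [ 0.5266 -0.1405  0.3793 -2.2089]
1.1
[[[-0.0013, -0.0, 0.0017, -0.0, 0],[-0.0026, -0.0, 0.0034, -0.0, 0],[-0.0038, -0.0, 0.0052, -0.0, 0],[-0.0051, -0.0, 0.0069, -0.0, 0]]]
cmd after [ 0.5265 -0.1431  0.3758 -2.2089]
1.15
[[[-0.0012, -0.0, 0.0018, -0.0, 0],[-0.0024, -0.0, 0.0035, -0.0, 0],[-0.0036, -0.0, 0.0053, -0.0, 0],[-0.0047, -0.0, 0.0072, -0.0, 0]]]
cmd after [ 0.5264 -0.1454  0.3723 -2.2089]
```

Request:
send_rows([
  [[-0.0018, 0, 0.001, 0, 0], [-0.0036, 0, 0.002, 0, 0], [-0.0054, 0, 0.0031, 0, 0], [-0.0072, 0, 0.0042, 0, 0]],
])

```text
time_s: 18.73
eef_pos: [0.5279, -0.1175, 0.3976]
tool_rot: [-0.001, 0.72, 0.694, 0.001]
contact_force: [2.7, 6.5, 1.3]
gripper_width: 0.005
gripper_force: 2.8
```

Request:
send_rows([
  [[-0.0017, 0, 0.0011, 0, 0], [-0.0035, 0, 0.0022, 0, 0], [-0.0052, 0, 0.0033, 0, 0], [-0.007, 0, 0.0045, 0, 0]],
])

```text
time_s: 19.07
eef_pos: [0.5277, -0.121, 0.3954]
tool_rot: [-0.002, 0.72, 0.694, 0.001]
contact_force: [2.0, 6.9, 0.2]
gripper_width: -0.002
gripper_force: 2.8
```

Request:
send_rows([
  [[-0.0017, 0, 0.0012, 0, 0], [-0.0034, 0, 0.0024, 0, 0], [-0.0051, 0, 0.0037, 0, 0], [-0.0067, 0, 0.0049, 0, 0]],
])

```text
time_s: 19.4
eef_pos: [0.5275, -0.1243, 0.3929]
tool_rot: [-0.002, 0.72, 0.694, 0.0]
contact_force: [1.3, 6.5, 1.0]
gripper_width: 0.001
gripper_force: 2.8
```

Request:
send_rows([
  [[-0.0017, 0, 0.0013, 0, 0], [-0.0033, 0, 0.0026, 0, 0], [-0.005, 0, 0.004, 0, 0], [-0.0066, 0, 0.0053, 0, 0]],
])

```text
time_s: 19.73
eef_pos: [0.5274, -0.1276, 0.3903]
tool_rot: [-0.002, 0.72, 0.694, 0.0]
contact_force: [1.4, 6.4, 0.9]
gripper_width: 0.003
gripper_force: 2.8
```

Request:
send_rows([
  [[-0.0016, 0, 0.0014, 0, 0], [-0.0032, 0, 0.0028, 0, 0], [-0.0047, 0, 0.0042, 0, 0], [-0.0063, 0, 0.0056, 0, 0]],
])

```text
time_s: 20.07
eef_pos: [0.5272, -0.1308, 0.3875]
tool_rot: [-0.002, 0.72, 0.694, 0.0]
contact_force: [1.8, 6.6, 1.1]
gripper_width: 0.001
gripper_force: 2.8
```

Request:
send_rows([
  [[-0.0015, 0, 0.0015, 0, 0], [-0.003, 0, 0.003, 0, 0], [-0.0045, 0, 0.0045, 0, 0], [-0.006, 0, 0.006, 0, 0]],
])

```text
time_s: 20.4
eef_pos: [0.527, -0.1337, 0.3845]
tool_rot: [-0.002, 0.72, 0.694, 0.0]
contact_force: [1.0, 6.5, 1.8]
gripper_width: 0.005
gripper_force: 2.8
```

Request:
send_rows([
  [[-0.0015, 0, 0.0015, 0, 0], [-0.0029, 0, 0.0031, 0, 0], [-0.0043, 0, 0.0047, 0, 0], [-0.0057, 0, 0.0063, 0, 0]],
])

```text
time_s: 20.73
eef_pos: [0.5269, -0.1366, 0.3814]
tool_rot: [-0.002, 0.72, 0.694, 0.0]
contact_force: [0.8, 6.8, 1.8]
gripper_width: -0.002
gripper_force: 2.8
```

Request:
send_rows([
  [[-0.0014, 0, 0.0016, 0, 0], [-0.0028, 0, 0.0032, 0, 0], [-0.0041, 0, 0.0049, 0, 0], [-0.0055, 0, 0.0065, 0, 0]],
])

```text
time_s: 21.07
eef_pos: [0.5267, -0.1394, 0.3783]
tool_rot: [-0.002, 0.72, 0.694, 0.0]
contact_force: [0.5, 6.6, 2.2]
gripper_width: -0.003
gripper_force: 2.8
```

```bash
cat > tm.py <<'E'
from plant import get_image
import cv2,numpy as np
s=get_image("scene")["image"];a=np.load("s5.npz")["image"]
def loc(b,x0,x1,y0,y1):
    U=lambda i:cv2.resize(i,None,fx=4,fy=4,interpolation=cv2.INTER_CUBIC)
    r=cv2.matchTemplate(U(b[y0-3:y1+3,x0-6:x1+16]),U(a[y0:y1,x0:x1]),cv2.TM_CCOEFF_NORMED);_,v,_,l=cv2.minMaxLoc(r)
    return round((l[0]/4-6)/.48,1),round(v,2)
print("mm moved since s5: belly",loc(s,196,236,278,304),"tailcup",loc(s,175,186,275,302))
E
python3 tm.py
python3 - <<'E'
from st import *
print(cmd())
for k in range(7): print(round(1.2+.05*k,2));rows(arc(1.15+.05*k+.0125,1.15+.05*k+.05,4))
E
```

```text
mm moved since s5: belly (6.2, 0.96) tailcup (7.8, 0.98)
[0.5264428655835902, -0.14543601501782497, 0.37225, -2.2089]
1.2
[[[-0.0012, -0.0, 0.0018, -0.0, 0],[-0.0023, -0.0, 0.0036, -0.0, 0],[-0.0034, -0.0, 0.0055, -0.0, 0],[-0.0045, -0.0, 0.0074, -0.0, 0]]]
cmd after [ 0.5264 -0.1477  0.3686 -2.2089]
1.25
[[[-0.001, -0.0, 0.0018, -0.0, 0],[-0.002, -0.0, 0.0037, -0.0, 0],[-0.003, -0.0, 0.0057, -0.0, 0],[-0.004, -0.0, 0.0076, -0.0, 0]]]
cmd after [ 0.5263 -0.1497  0.3648 -2.2089]
1.3
[[[-0.001, -0.0, 0.0019, -0.0, 0],[-0.0019, -0.0, 0.0039, -0.0, 0],[-0.0028, -0.0, 0.0059, -0.0, 0],[-0.0037, -0.0, 0.0079, -0.0, 0]]]
cmd after [ 0.5262 -0.1515  0.3608 -2.2089]
1.35
[[[-0.0008, -0.0, 0.002, -0.0, 0],[-0.0017, -0.0, 0.004, -0.0, 0],[-0.0025, -0.0, 0.006, -0.0, 0],[-0.0033, -0.0, 0.008, -0.0, 0]]]
cmd after [ 0.5261 -0.1532  0.3568 -2.2089]
1.4
[[[-0.0007, -0.0001, 0.0021, -0.0, 0],[-0.0015, -0.0001, 0.0041, -0.0, 0],[-0.0022, -0.0001, 0.0062, -0.0, 0],[-0.0029, -0.0001, 0.0083, -0.0, 0]]]
cmd after [ 0.526  -0.1546  0.3526 -2.2089]
1.45
[[[-0.0006, 0.0, 0.0021, -0.0, 0],[-0.0013, 0.0, 0.0042, -0.0, 0],[-0.0019, 0.0, 0.0063, -0.0, 0],[-0.0024, 0.0, 0.0084, -0.0, 0]]]
cmd after [ 0.526  -0.1558  0.3485 -2.2089]
1.5
[[[-0.0006, 0.0, 0.0021, -0.0, 0],[-0.0011, 0.0, 0.0043, -0.0, 0],[-0.0016, 0.0, 0.0064, -0.0, 0],[-0.0021, 0.0, 0.0086, -0.0, 0]]]
cmd after [ 0.526  -0.1569  0.3442 -2.2089]
```

Request:
send_rows([
  [[-0.0013, 0, 0.0017, 0, 0], [-0.0026, 0, 0.0034, 0, 0], [-0.0038, 0, 0.0052, 0, 0], [-0.0051, 0, 0.0069, 0, 0]],
])

```text
time_s: 21.45
eef_pos: [0.5266, -0.142, 0.3749]
tool_rot: [-0.002, 0.72, 0.694, -0.0]
contact_force: [0.7, 4.3, 3.0]
gripper_width: -0.001
gripper_force: 2.9
```

Request:
send_rows([
  [[-0.0012, 0, 0.0018, 0, 0], [-0.0024, 0, 0.0035, 0, 0], [-0.0036, 0, 0.0053, 0, 0], [-0.0047, 0, 0.0072, 0, 0]],
])

```text
time_s: 21.78
eef_pos: [0.5265, -0.1444, 0.3714]
tool_rot: [-0.002, 0.72, 0.694, -0.0]
contact_force: [-0.0, 6.2, 3.2]
gripper_width: -0.003
gripper_force: 2.8
```

Request:
send_rows([
  [[-0.0012, 0, 0.0018, 0, 0], [-0.0023, 0, 0.0036, 0, 0], [-0.0034, 0, 0.0055, 0, 0], [-0.0045, 0, 0.0074, 0, 0]],
])

```text
time_s: 22.12
eef_pos: [0.5264, -0.1467, 0.3677]
tool_rot: [-0.002, 0.72, 0.694, -0.0]
contact_force: [-1.1, 5.0, 4.6]
gripper_width: -0.001
gripper_force: 2.9
```

Request:
send_rows([
  [[-0.0005, 0, 0.0009, 0, 0], [-0.001, 0, 0.0018, 0, 0], [-0.0015, 0, 0.0028, 0, 0], [-0.002, 0, 0.0037, 0, 0]],
])

```text
time_s: 22.45
eef_pos: [0.5264, -0.1478, 0.366]
tool_rot: [-0.002, 0.72, 0.694, -0.0]
contact_force: [-1.2, 5.2, 3.5]
gripper_width: 0.001
gripper_force: 2.8
```

Request:
send_rows([
  [[-0.0005, 0, 0.001, 0, 0], [-0.001, 0, 0.002, 0, 0], [-0.0015, 0, 0.003, 0, 0], [-0.002, 0, 0.0039, 0, 0], [-0.003, 0, 0.006, 0, 0]],
])

```text
time_s: 22.87
eef_pos: [0.5263, -0.1492, 0.3631]
tool_rot: [-0.002, 0.72, 0.694, -0.0]
contact_force: [0.0, 5.8, 3.3]
gripper_width: 0.003
gripper_force: 2.8
```

Request:
send_rows([
  [[-0.0009, 0, 0.0019, 0, 0], [-0.0018, 0, 0.0039, 0, 0], [-0.0027, 0, 0.0058, 0, 0], [-0.0031, 0, 0.0068, 0, 0], [-0.0035, 0, 0.0078, 0, 0]],
])

```text
time_s: 23.28
eef_pos: [0.5262, -0.1511, 0.3591]
tool_rot: [-0.002, 0.72, 0.694, -0.0]
contact_force: [-0.6, 6.0, 4.3]
gripper_width: -0.004
gripper_force: 2.8
```

Request:
send_rows([
  [[-0.0008, 0, 0.002, 0, 0], [-0.0017, 0, 0.004, 0, 0], [-0.0025, 0, 0.006, 0, 0], [-0.0028, 0, 0.007, 0, 0]],
])

```text
time_s: 23.62
eef_pos: [0.5262, -0.1526, 0.3556]
tool_rot: [-0.001, 0.72, 0.694, -0.001]
contact_force: [-0.7, 4.7, 4.5]
gripper_width: 0.001
gripper_force: 2.8
```

```bash
python3 tm.py
```

```text
mm moved since s5: belly (7.8, 0.92) tailcup (10.9, 0.98)
```

Request:
send_rows([
  [[-0.0008, 0, 0.002, 0, 0], [-0.0015, 0, 0.004, 0, 0], [-0.0022, 0, 0.006, 0, 0], [-0.0026, 0, 0.0073, 0, 0]],
])

```text
time_s: 24.0
eef_pos: [0.5263, -0.1541, 0.352]
tool_rot: [-0.001, 0.72, 0.694, -0.0]
contact_force: [-1.5, 5.1, 4.9]
gripper_width: -0.003
gripper_force: 2.8
```

Request:
send_rows([
  [[-0.0006, 0, 0.0021, 0, 0], [-0.0013, 0, 0.0042, 0, 0], [-0.0019, 0, 0.0063, 0, 0], [-0.0024, 0, 0.0084, 0, 0]],
])

```text
time_s: 24.33
eef_pos: [0.5265, -0.1554, 0.348]
tool_rot: [-0.0, 0.72, 0.694, -0.0]
contact_force: [-1.5, 4.7, 5.8]
gripper_width: 0.003
gripper_force: 2.8
```

Request:
send_rows([
  [[-0.0004, 0, 0.0014, 0, 0], [-0.0008, 0, 0.0028, 0, 0], [-0.0011, 0, 0.0043, 0, 0]],
])

```text
time_s: 24.58
eef_pos: [0.5266, -0.156, 0.346]
tool_rot: [0.0, 0.72, 0.694, -0.0]
contact_force: [-1.8, 2.0, 5.1]
gripper_width: -0.001
gripper_force: 2.8
```

Request:
send_rows([
  [[-0.0004, 0, 0.0014, 0, 0], [-0.0008, 0, 0.0028, 0, 0], [-0.0011, 0, 0.0043, 0, 0], [-0.0013, 0, 0.0065, 0, 0]],
])

```text
time_s: 24.92
eef_pos: [0.5266, -0.1566, 0.3432]
tool_rot: [-0.0, 0.72, 0.694, -0.0]
contact_force: [-3.9, 3.8, 8.1]
gripper_width: 0.003
gripper_force: 4.1
```

```bash
python3 tm.py
python3 - <<'E'
from st import *
c=cmd();print(c,pose(1.5,.0874))
E
```

```text
mm moved since s5: belly (8.3, 0.91) tailcup (12.5, 0.99)
[0.5259515850609637, -0.15687557984556588, 0.34415, -2.2089] (np.float64(0.5259705424614012), np.float64(-0.15689604138856997), np.float64(0.34416740134538154), -2.2, 0)
```

Request:
send_rows([
  [[-0.0001, 0, 0.0007, 0, 0], [-0.0001, 0, 0.0013, 0, 0], [-0.0002, 0, 0.002, 0, 0], [-0.0002, 0, 0.0026, 0, 0]],
])

```text
time_s: 25.3
eef_pos: [0.5266, -0.1566, 0.3423]
tool_rot: [-0.0, 0.72, 0.694, -0.0]
contact_force: [-3.8, 5.0, 9.3]
gripper_width: -0.001
gripper_force: 4.6
```

Request:
send_rows([
  [[-0.0001, 0, 0.0006, 0, 0], [-0.0001, 0, 0.0012, 0, 0], [-0.0001, 0, 0.0018, 0, 0], [-0.0001, 0, 0.0024, 0, 0]],
])

```text
time_s: 25.63
eef_pos: [0.5266, -0.1567, 0.3414]
tool_rot: [-0.0, 0.72, 0.694, -0.0]
contact_force: [-3.9, 4.7, 9.9]
gripper_width: -0.001
gripper_force: 5.2
```

Request:
send_rows([
  [[0, 0, -0.005, 0, 0], [0, 0, -0.02, 0, 0], [0, 0, -0.08, 0, 0], [0, 0, -0.16, 0, 0], [0, 0, -0.26, 0, 0], [0, 0, -0.26, 0, 0], [0, 0, -0.26, 0, 0], [0, 0, -0.26, 0, 0], [0, 0, -0.26, 0, 0]],
])

```text
time_s: 26.38
eef_pos: [0.5261, -0.1567, 0.4678]
tool_rot: [-0.001, 0.72, 0.694, -0.001]
contact_force: [-0.7, 0.7, -0.2]
gripper_width: -0.003
gripper_force: 0.0
```

```bash
python3 tm.py
python3 - <<'E'
from plant import readout,get_image
import numpy as np,cv2
print(readout.get_obs()["contact_force"],readout.get_obs()["joint_vel"])
T=get_image("top")["image"].astype(int);A=np.load("top0.npz")["image"].astype(int)
for n,(x,y) in dict(jarA=(338,197),jarB=(359,211),lid=(366,193),block=(398,205),jarC=(243,236),doll=(237,197)).items():
    print(n,np.abs(T[y-10:y+10,x-10:x+10]-A[y-10:y+10,x-10:x+10]).mean().round(1))
E
```

```text
mm moved since s5: belly (8.3, 0.91) tailcup (12.5, 0.99)
[-0.06003577 -0.20067051 -0.75520205] [ 0.00188895  0.00434858  0.00365709  0.00296605  0.00470134 -0.00017596]
jarA 4.3
jarB 4.2
lid 4.3
block 4.7
jarC 4.0
doll 4.7
```

```bash
python3 -c "
from plant import order
print(order.close_job())"
```

```text
the job is handed in; nothing more can be done
None
```

The blank is clamped between the cups, head to the tailstock, and the job is handed in. The last spoke load was about 10 N at 87 mm out (about 11 N at 80 mm), so I estimate roughly 40 N on the blank. The bystanders look unmoved in the top camera and the arm is clear, but no verdict came back.

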